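# Zero the bench photometer under its push-latch cover

### The job

Press the photometer's cover near its free edge so that it pops fully open, press the round key in the well beneath it all the way down, then push the cover back down and press it in until it latches shut again. Only press and push: do not press the bar-shaped key, do not lift or shove the photometer about, and leave the glassware and other things standing where they are.

Things in the scene. Friction and masses are not known exactly. Their poses are not given: they have to be found in the camera images.
- meter: bench photometer, a loose white box 200 mm (x) by 260 (y) by 80 high, 2 to 3.4 kg; origin at the centre of its underside, x away from its front, y to its left, z up. A well 126 x 126 mm, centred at x 0, y -20 mm, opens in its top, floor 34 mm above the bench. Left of the well a flat deck 87 mm wide, 80 mm high; rims 37 mm wide front and back, 47 on the right
- cover (a joint): cover of the well, grey plate 120 x 120 x 16 mm, hinged along its left (+y) edge, free edge on the right. Rad: latched shut it rests within 0.02 of 0, top 94 mm above the bench; 1.7 the open stop, just past upright; negative pressed in, stop at -0.078 (8 mm at the patch). To relatch: swing it down against its spring (2 to 6 N), press past -0.065, let go
- cover_press (a point): middle of the rubber press patch on the cover's outer face, 20 mm from the free edge, 100 from the hinge; z points out of the cover (up when shut, to the meter's left when open). Push-push latch: from shut, pressing here to the stop (about 3 N, then hard) and letting go makes a damped spring swing the cover up to 1.7 rad in 2 s; each further press when shut pops it open again
- cover_hinge (a point): fixed point on the cover's hinge line, at its middle, 86 mm above the bench, axes as the meter's; the hinge line runs along the meter's x; the cover's outer face lies 8 mm above the hinge line when shut. A steel latch cam 13 mm wide hangs 27 mm below the inside of the cover, near its free edge
- round_key (a joint): round key in the well, 24 mm across, towards the meter's front (x -32, y -42 mm of the meter); travel in m, 0 up, 0.005 fully down; sprung, about 4 N to the stop, comes up when let go
- round_key_top (a point): centre of the round key's top, 55 mm above the bench when up
- bar_key (a joint): bar-shaped key in the well, 14 x 42 mm, towards the meter's back (x 34, y -42 mm of the meter), same plastic, same height as the round key; travel in m, 0 up, 0.005 fully down; not to be pressed
- bar_key_top (a point): centre of the bar key's top
- vial: small capped glass vial, 25 mm across, 55 mm tall, standing on the meter's left deck; origin at the centre of its underside; a bystander
- dropper: amber dropper bottle, 40 mm across, 85 mm tall, on the bench to the right of the meter; origin at the centre of its underside; a bystander
- beaker: open glass beaker, 68 mm across, 75 mm tall, on the bench to the right of the meter; origin at the centre of its underside; a bystander
- flask: glass conical flask, 76 mm across the foot, 108 mm tall, on the bench to the left of the meter; origin at the centre of its underside; a bystander
- mortar: white ceramic bowl, 90 mm across, 45 mm tall, on the bench to the left of the meter; origin at the centre of its underside; a bystander
- wash_bottle: white plastic bottle with a red cap, 64 mm across, 150 mm tall, on the bench behind the meter; origin at the centre of its underside; a bystander
- stopper: rubber stopper, 36 mm across, 28 mm tall, on the bench behind the meter; origin at the centre of its underside; a bystander

How it is judged:
By the outcome, as a careful person would: the job done as asked, in the order asked, and still so for the second after the job is handed in, with the robot touching nothing.
It also fails if it takes over 58 s, if anything falls off the work surface, if the arm or the gripper's body presses on something with over 40 N, if the wrist force passes 120 N, or if a joint passes its speed limit or range.

### The arm

A 6-joint arm with a two-finger parallel gripper is mounted at the origin on the work surface. World frame = base frame: x ahead of the robot, y to its left, z up, the work surface at z = 0. Lengths are in mm, angles in rad, forces in N, time in s.
With the tool pointing down it reaches from about 400 to 925 mm from the base axis. Payload 12.5 kg.
Tool frame: the origin (TCP) lies midway between the tips of the shut fingers; the grasp point (between the pads) lies 19 mm behind it (env.pinch_z is the z of the grasp point in the tool frame, in mm); z points along the fingers, y is the line along which they close (so a half turn about z gives the same grasp; the last joint's range is limited). The gripper opens to 95 mm and grips with 3 to 60 N. Pads are 20 mm wide; open, the fingers measure 119 mm over their backs; the gripper's body (75 mm by 180 mm) begins 59 mm behind the grasp point.
Start: joints at [-1.362, 0.491, 1.559, -0, 1.092, -0.106], TCP at [193.54, -594.297, 214.661] pointing down, gripper open.
Joint ranges: [-3.1, 3.1], [-0.84, 2.19], [0.05, 2.79], [-1.13, 4.28], [0.06, 2.93], [-2.69, 2.69]. Speed limits (rad/s): [2.22, 2.22, 2.79, 3.14, 3.14, 3.14].

### API

Orientations are given as [roll, pitch, yaw] about the fixed x, y, z axes, in that order (R = Rz(yaw) Ry(pitch) Rx(roll)).
In Python, from cell import env, eyes gives the robot as it stands.
- The arm moves only by the shell command python3 -m inch 'ROWS'. ROWS is JSON, a list of rows, each a list of 3 entries, a list of its own where there are three numbers: the shift along the tool's x, y, z in units of 60 mm (1.0 is 60 mm), then the turn about the tool's z in units of 5 degrees (1.0 is 5 degrees), then the closure, from -1 (fully open) to 1 (shut). In form: [[[tx, ty, tz], turn, claw], ...]. A call has exactly 10 rows; each row shifts and turns the commanded pose from where the row before left it, along the tool's axes as they then stand; what a row does not reach is not made up. A row lasts 1/8 s, in which the tool goes at most 62.5 mm and 10.7 degrees, less where a joint would pass 70% of its speed; a pose out of reach is approached as far as the arm can. A call is refused whole if a number of a shift passes 1 or a number of a turn 1, either way. A call with a gripper value outside its range is refused whole. The fingers move at their own pace and stop on an object; the grip force is fixed at half the most. Time passes only in rows, so rows that do not move let the fingers close, or fill a call up. It gives the time, the measured TCP pose, the force, the opening and the grip force at its end, in the units of the state.
- env.state(): the state, without advancing time (a new reading comes with each control period).
- eyes.read_camera(name): name is "side" or "top" or "wrist"; returns a dict with "pixels" (400x640x3 uint8, red, green, blue), "fx", "fy", "cx", "cy" (pixels), "extrinsics" (4x4, takes a point from world to camera coordinates). Camera axes: x right, y down, z forward; pixel columns grow to the right and rows downward; lengths in mm; the calibration is good to about 2 mm. A picture is of the moment at which its call begins. There is no depth.
- env.job_done(): hands the job in; it is judged then, once.
Trained networks look in a picture, given as the dict that the camera call returned (one of the last four; its "shot" number tells which), for a name from the list of things; names that differ only in an ending like _2 or _b are one class to them, and where a whole thing is asked for, a point or a joint stands for the part that bears it (a point fixed in the world has none). Each returns a list of dicts, best first, with "score" (0 to 1); they miss things now and then, are a little off and sometimes report something else, mostly with a low value. They report only what shows in the picture. A call takes as long as a camera call.
- eyes.boxes_of(name, picture): "centre" ([row, column] in pixels, amid what is visible of it).
- eyes.cut_out(name, picture): "mask" (400x640 bool, what is visible of it) and "centre" ([row, column] in pixels, amid what is visible of it).
- eyes.spot_point(name, picture): "centre" ([row, column] in pixels: a listed point, or the origin of a listed thing).
The state is a dict: "t": time; "joints": joint angles; "qvel": joint speeds; "tau": joint torques, N m; "eef_pos": TCP position; "tcp_rot": TCP orientation; "ft_force": force on the tool from outside, world axes, zero at the start; "moment": the same for the moment, N m; "opening": opening from 0.0 (shut) to 1.0 (fully open); "grip_force": force on a finger pad.
Only numpy, scipy, OpenCV 4.12 (cv2) and the standard library are available. Lean on these libraries where they do the work, as an engineer would, in place of code of your own. Each camera call takes 0.05 s, during which the arm holds its last target. There are 200 camera calls.

## Working session

There is one attempt and no reset: what is moved stays moved. The work goes in short steps, Python scripts to look and compute and a shell command to move; the robot and the scene stay as the last step left them, time stands still between calls to the robot, and variables do not carry over. Pictures are saved under pics/ and viewed, at most 10 in all, crops included, and the job is handed in when it is done.

```bash
mkdir -p pics; ls; python3 - <<'E'
from cell import env, eyes
import cv2
print(env.state())
for n in ["side","top"]:
    p=eyes.read_camera(n); cv2.imwrite(f"pics/{n}0.png",p["pixels"][:,:,::-1])
    print(n,p["fx"],p["fy"],p["cx"],p["cy"],p["extrinsics"].round(3).tolist())
    for k in ["meter","cover_press","cover_hinge","round_key_top","bar_key_top","vial","dropper","beaker","flask","mortar","wash_bottle","stopper"]:
        r=eyes.spot_point(k,p); print(k,[(round(a["score"],2),[round(float(c),1) for c in a["centre"]]) for a in r[:2]])
E
```

```text
pics
{'t': 0.0, 'joints': array([-1.36160828e+00,  4.91579796e-01,  1.55944881e+00, -1.20911655e-05,
        1.09168985e+00, -1.05605134e-01]), 'qvel': array([-0.00032425,  0.00139689,  0.00087149,  0.00061903,  0.00107502,
       -0.0006779 ]), 'tau': array([ 3.22863096e-03, -6.12633848e+01, -2.58184594e+01,  6.93239481e-02,
        4.81184351e-02, -7.11094117e-05]), 'eef_pos': array([ 193.47784097, -594.04562822,  214.04939387]), 'tcp_rot': array([-3.14047199e+00, -1.08005625e-04,  3.14798703e-01]), 'ft_force': array([-0.14399563, -0.39464649, -0.00553344]), 'moment': array([ 0.00799558,  0.01660608, -0.03747341]), 'grip_force': 0.0, 'opening': 0.9998896056298021}
side 393.21950160874496 393.21950160874496 318.37614796497303 200.80649546232317 [[-0.947, -0.32, 0.012, 584.459], [-0.245, 0.7, -0.671, 161.929], [0.206, -0.639, -0.741, 920.719], [0.0, 0.0, 0.0, 1.0]]
meter [(0.7, [194.6, 350.3])]
cover_press [(0.81, [154.4, 349.6])]
cover_hinge [(0.82, [181.0, 354.5])]
round_key_top []
bar_key_top [(0.3, [252.5, 384.6])]
vial [(0.7, [253.2, 384.4]), (0.54, [203.5, 326.2])]
dropper [(0.
[... 284 characters left out ...]
048739333546 316.99798579397833 194.72183192697554 [[-0.003, -1.0, 0.011, 35.278], [-0.983, 0.0, -0.185, 587.164], [0.185, -0.011, -0.983, 843.885], [0.0, 0.0, 0.0, 1.0]]
meter [(0.57, [220.7, 372.7]), (0.2, [197.7, 403.2])]
cover_press [(0.78, [200.9, 401.9]), (0.67, [289.1, 286.8])]
cover_hinge [(0.83, [224.4, 354.2])]
round_key_top [(0.29, [203.9, 458.5]), (0.25, [220.6, 371.8])]
bar_key_top []
vial [(0.52, [199.1, 299.6]), (0.31, [145.9, 368.6])]
dropper [(0.58, [152.9, 447.4])]
beaker [(0.92, [205.6, 457.1]), (0.46, [153.4, 446.7])]
flask [(0.96, [286.5, 286.2])]
mortar [(0.89, [236.8, 252.6])]
wash_bottle [(0.91, [153.3, 305.8])]
stopper [(0.65, [198.1, 302.1]), (0.58, [145.0, 371.2])]
```

```bash
cat > h.py <<'E'
import numpy as np, cv2
from cell import env, eyes
def ray(p,rc):
    E=np.array(p["extrinsics"]);R=E[:3,:3];c=-R.T@E[:3,3]
    d=R.T@np.array([(rc[1]-p["cx"])/p["fx"],(rc[0]-p["cy"])/p["fy"],1]);return c,d
def atz(p,rc,z):
    c,d=ray(p,rc);return c+d*(z-c[2])/d[2]
def tri(L):
    A=0;b=0
    for p,rc in L:
        c,d=ray(p,rc);d=d/np.linalg.norm(d);M=np.eye(3)-np.outer(d,d);A=A+M;b=b+M@c
    return np.linalg.solve(A,b)
def proj(p,X):
    E=np.array(p["extrinsics"]);q=E[:3,:3]@X+E[:3,3];return p["fy"]*q[1]/q[2]+p["cy"],p["fx"]*q[0]/q[2]+p["cx"]
E
python3 - <<'E'
from h import *
np.set_printoptions(precision=1,suppress=True)
s=eyes.read_camera("side");t=eyes.read_camera("top")
z={"cover_press":94,"cover_hinge":86,"meter":0,"vial":80}
for k in ["meter","cover_press","cover_hinge","dropper","beaker","flask","mortar","wash_bottle","stopper","vial"]:
    for n,p in (("side",s),("top",t)):
        for a in eyes.spot_point(k,p)[:2]: print(k,n,round(a["score"],2),atz(p,a["centre"],z.get(k,0)))
a=[cv2.resize(p["pixels"][90:310,200:500][:,:,::-1],None,fx=2,fy=2) [:, :] for p in (s,t)]
cv2.imwrite("pics/a.png",a[0]);cv2.imwrite("pics/b.png",a[1])
E
```

```text
meter side 0.66 [549.1 -64.8  -0. ]
meter top 0.72 [546.3 -71.8   0. ]
cover_press side 0.95 [ 557.7 -124.    94. ]
cover_press top 0.7 [654.7  56.9  94. ]
cover_press top 0.56 [ 566.4 -124.1   94. ]
cover_hinge side 0.67 [535.3 -37.7  86. ]
cover_hinge top 0.94 [526.1 -31.8  86. ]
dropper side 0.53 [ 685.4 -244.     0. ]
dropper top 0.6 [ 685.2 -230.6    0. ]
beaker side 0.73 [702.6 -78.    0. ]
beaker side 0.72 [ 580.9 -272.4    0. ]
beaker top 0.66 [ 576.8 -255.6    0. ]
beaker top 0.29 [547.3 -77.5   0. ]
flask side 0.69 [404.1  92.    0. ]
flask top 0.81 [411.3  94.6   0. ]
mortar side 0.81 [508.1 163.3   0. ]
mortar top 0.82 [512.5 158.5   0. ]
wash_bottle side 0.7 [690.4  60.2  -0. ]
wash_bottle side 0.23 [ 589.  -229.9    0. ]
wash_bottle top 0.72 [686.1  55.8   0. ]
stopper side 0.66 [507.3 159.3   0. ]
stopper side 0.43 [700.6 -68.5   0. ]
stopper top 0.74 [698.2 -76.8   0. ]
vial side 0.65 [571.2  52.8  80. ]
vial top 0.48 [577.6  68.2  80. ]
vial top 0.2 [ 560.7 -227.8   80. ]
```

View pics/a.png

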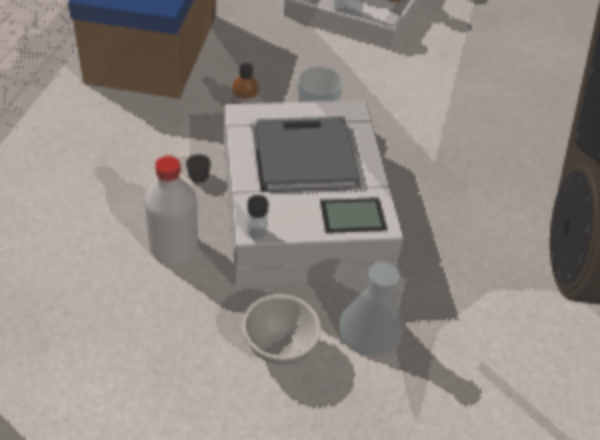

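View pics/b.png

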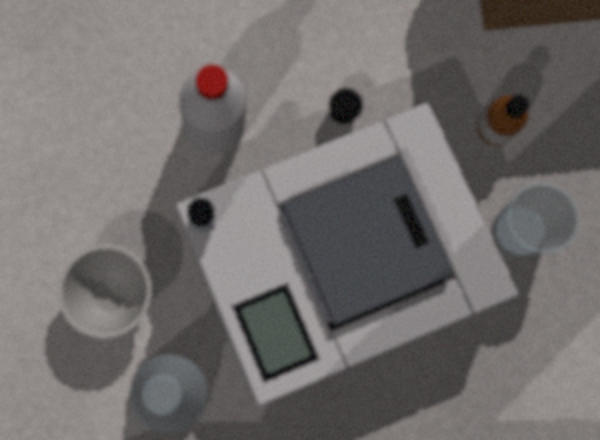

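The pictures show the meter yawed about +23°, with the cover shut and the press patch at top-crop (411,221) and side-crop (302,125). The beaker and dropper stand to its right, the vial is on the back-left deck, and the stopper and wash bottle are behind. I'll fit its pose from the corners.

```bash
cat >> h.py <<'E'
def M2W(po,q):
    c,s=np.cos(po[2]),np.sin(po[2]);return np.array([po[0]+c*q[0]-s*q[1],po[1]+s*q[0]+c*q[1],q[2]])
def Rtool(st):
    from scipy.spatial.transform import Rotation as R
    return R.from_euler("xyz",st["tcp_rot"]).as_matrix()
def go(target):  # shift in tool units (60mm)
    st=env.state();d=np.array(target)-st["eef_pos"];return (Rtool(st).T@d)/60
E
python3 - <<'E'
from h import *
from scipy.optimize import least_squares
np.set_printoptions(precision=2,suppress=True)
s=eyes.read_camera("side");t=eyes.read_camera("top")
C={"BL":(100,130,80),"FL":(-100,130,80),"BR":(100,-130,80),"FR":(-100,-130,80),"P":(0,-60,94)}
T={"BL":(178,205),"BR":(428,103),"FR":(517,294),"FL":(262,403),"P":(411,221)}
S={"BL":(236,245),"BR":(224,104),"FR":(366,103),"FL":(400,240),"P":(302,125)}
def fit(D):
    f=lambda po:np.concatenate([np.array(proj(p,M2W(po,C[k])))-(v[1]/2+90,v[0]/2+200) for p,X in D for k,v in X.items()])
    r=least_squares(f,[550,-65,.4]);return r.x,f(r.x)
for D in ([(t,T)],[(s,S)],[(t,T),(s,S)]): 
    po,e=fit(D);print(po,np.abs(e).max(),np.sqrt((e**2).mean()))
np.save("po.npy",po)
for n,q in (("press",(0,-60,94)),("key",(-32,-42,55)),("bar",(34,-42,55)),("hinge",(0,40,86)),("free",(0,-80,94))): print(n,M2W(po,q))
E
```

```text
[545.79 -69.72   0.39] 2.226895367154839 1.183103981311628
[545.87 -65.66   0.38] 1.3927392813462518 0.7544089320419701
[545.95 -68.88   0.39] 2.3089210262570248 1.1594589194027656
press [ 568.73 -124.38   94.  ]
key [ 532.29 -119.88   55.  ]
bar [593.35 -94.82  55.  ]
hinge [530.76 -31.87  86.  ]
free [ 576.32 -142.89   94.  ]
```

```bash
cat >> h.py <<'E'
def plan(target,yaw,n=10):
    st=env.state();p=st["eef_pos"].copy();y=st["tcp_rot"][2];d=(np.array(target)-p)/n;dy=(yaw-y)/n
    for i in range(n):
        c,s=np.cos(y+i*dy),np.sin(y+i*dy)
        print("%.2f %.2f %.2f | %.3f"%((c*d[0]+s*d[1])/60,(s*d[0]-c*d[1])/60,-d[2]/60,-np.degrees(dy)/5))
E
python3 -c "
from h import *
plan([568.7,-124.4,190],1.96,20)"
```

```text
0.42 -0.28 0.02 | -0.943
0.44 -0.24 0.02 | -0.943
0.46 -0.20 0.02 | -0.943
0.47 -0.16 0.02 | -0.943
0.49 -0.13 0.02 | -0.943
0.49 -0.09 0.02 | -0.943
0.50 -0.04 0.02 | -0.943
0.50 -0.00 0.02 | -0.943
0.50 0.04 0.02 | -0.943
0.49 0.08 0.02 | -0.943
0.49 0.12 0.02 | -0.943
0.48 0.16 0.02 | -0.943
0.46 0.20 0.02 | -0.943
0.44 0.23 0.02 | -0.943
0.42 0.27 0.02 | -0.943
0.40 0.30 0.02 | -0.943
0.37 0.34 0.02 | -0.943
0.34 0.37 0.02 | -0.943
0.31 0.39 0.02 | -0.943
0.28 0.42 0.02 | -0.943
```

```bash
python3 -m inch '[[[0.42,-0.28,0],-0.94,1],[[0.44,-0.24,0],-0.94,1],[[0.46,-0.2,0],-0.94,1],[[0.47,-0.16,0],-0.94,1],[[0.49,-0.13,0],-0.94,1],[[0.49,-0.09,0],-0.94,1],[[0.5,-0.04,0],-0.94,1],[[0.5,0,0],-0.94,1],[[0.5,0.04,0],-0.94,1],[[0.49,0.08,0],-0.94,1]]' && python3 -m inch '[[[0.49,0.12,0],-0.94,1],[[0.48,0.16,0],-0.94,1],[[0.46,0.2,0],-0.94,1],[[0.44,0.23,0],-0.94,1],[[0.42,0.27,0],-0.94,1],[[0.4,0.3,0],-0.94,1],[[0.37,0.34,0],-0.94,1],[[0.34,0.37,0],-0.94,1],[[0.31,0.39,0],-0.94,1],[[0.28,0.42,0],-0.94,1]]'
python3 -c "
from h import *
plan([568.7,-124.4,105],1.96,1);print(env.state())
p=eyes.read_camera('wrist');cv2.imwrite('pics/w.png',p['pixels'][:,:,::-1])
print(proj(p,M2W(np.load('po.npy'),(0,-60,94))))
print(eyes.spot_point('cover_press',p))"
```

```text
t: 3.75
eef_pos: [382.3, -359.2, 214.8]
tcp_rot: [3.141, 0.0, 1.138]
ft_force: [-0.1, -0.1, 0.4]
opening: 0.021
grip_force: 0.0
t: 5.0
eef_pos: [571.2, -124.9, 214.7]
tcp_rot: [3.142, 0.0, 1.958]
ft_force: [-0.2, -1.6, 0.1]
opening: 0.005
grip_force: 0.0
0.02 -0.04 1.83 | -0.022
{'t': 5.0, 'joints': array([-3.28139495e-01,  4.33342455e-01,  1.66064224e+00, -1.32709585e-04,
        1.04739205e+00, -7.15398289e-01]), 'qvel': array([ 0.3977775 ,  0.14989923, -0.25462367,  0.00232818,  0.10530863,
       -0.25357245]), 'tau': array([-2.68293187e+00, -5.80832863e+01, -2.36255461e+01,  5.70210745e-02,
       -6.19215821e-02,  4.32157014e-01]), 'eef_pos': array([ 571.17713306, -124.8744089 ,  214.70606267]), 'tcp_rot': array([3.14150508e+00, 2.28389772e-04, 1.95812143e+00]), 'ft_force': array([-0.18357893, -1.55030066,  0.14819821]), 'moment': array([-0.01405539, -0.11100987,  0.04845962]), 'grip_force': 0.0, 'opening': 0.004597618980404175}
(np.float64(190.80643844644652), np.float64(322.04772762662174))
[{'centre': [187.3, 323.3], 'score': 0.88}]
```

View pics/w.png

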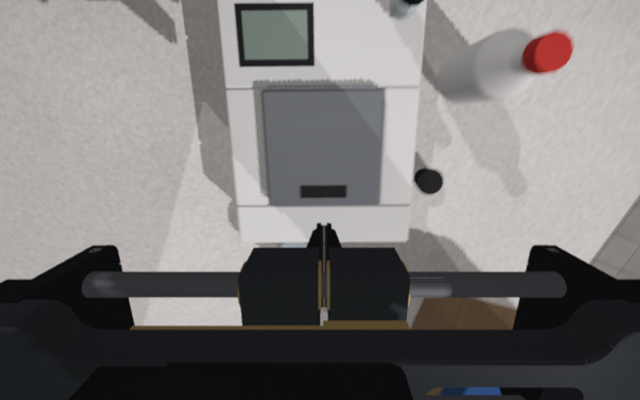

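The wrist view has the patch at (323,191), within 4 px of where the fitted pose puts it. I'll press it now.

```bash
python3 -m inch '[[[0,0,0.45],0,1],[[0,0,0.45],0,1],[[0,0,0.45],0,1],[[0,0,0.45],0,1],[[0,0,0.07],0,1],[[0,0,0.07],0,1],[[0,0,0.07],0,1],[[0,0,0.07],0,1],[[0,0,0.07],0,1],[[0,0,0],0,1]]'
python3 -c "
from h import *
p=eyes.read_camera('wrist');E=np.array(p['extrinsics']);c=-E[:3,:3].T@E[:3,3]
st=env.state();print(st['eef_pos'],st['ft_force'],'cam in tool',Rtool(st).T@(c-st['eef_pos']))"
```

```text
t: 6.35
eef_pos: [571.1, -126.1, 86.3]
tcp_rot: [3.14, 0.001, 1.955]
ft_force: [-0.6, -2.3, 9.1]
opening: 0.004
grip_force: 4.6
[ 571.14766332 -126.10589738   86.38067665] [-0.22713912 -3.32079832  7.77167741] cam in tool [  78.13756959   -0.33655997 -170.15921114]
```

```bash
python3 -m inch '[[[0,0,-0.85],0,1],[[0,0,-0.85],0,1],[[0,0,-0.85],0,1],[[0,0,-0.4],1,1],[[0,0,0],1,1],[[0,0,0],1,1],[[0,0,0],1,1],[[0,0,0],1,1],[[0,0,0],1,1],[[0,0,0],1,1]]'
python3 -m inch '[[[0,0,0],1,1],[[0,0,0],1,1],[[0,0,0],1,1],[[0,0,0],1,1],[[0,0,0],1,1],[[0,0,0],1,1],[[0,0,0],1,1],[[0,0,0],1,1],[[0,0,0],1,1],[[0,0,0],1,1]]'
python3 -m inch '[[[0,0,0],1,1],[[0,0,0],1,1],[[0,0,0],1,1],[[0,0,0],1,1],[[0,0,0],1,1],[[0,0,0],1,1],[[0,0,0],1,1],[[0,0,0],1,1],[[0,0,0],1,1],[[0,0,0],1,1]]'
python3 - <<'E'
from h import *
np.set_printoptions(precision=1,suppress=True)
s=eyes.read_camera("side");t=eyes.read_camera("top");w=eyes.read_camera("wrist");po=np.load("po.npy")
for n,p in (("s",s),("t",t),("w",w)):
  for k in ("round_key_top","bar_key_top","cover_press","cover_hinge"):
    print(n,k,[(round(a["score"],2),a["centre"]) for a in eyes.spot_point(k,p)[:2]])
  print(np.array(proj(p,M2W(po,(-32,-42,55)))),np.array(proj(p,M2W(po,(34,-42,55)))),np.array(proj(p,M2W(po,(0,61,184)))))
im=np.vstack([p["pixels"][:,:,::-1][a:b,c:d] for p,a,b,c,d in ((t,90,310,180,500),(s,60,280,180,500))])
cv2.imwrite("pics/c.png",cv2.resize(np.hstack([im,cv2.resize(w["pixels"][:,:,::-1],(480,440))[:,:480]]),None,fx=1,fy=1))
E
```

```text
t: 7.65
eef_pos: [570.4, -125.4, 262.3]
tcp_rot: [-3.141, -0.0, 1.342]
ft_force: [0.4, -0.8, 0.9]
opening: 0.006
grip_force: 0.0
t: 8.9
eef_pos: [570.4, -125.4, 262.3]
tcp_rot: [-3.141, 0.0, 0.469]
ft_force: [-0.1, -0.3, 0.2]
opening: 0.004
grip_force: 0.0
t: 10.15
eef_pos: [570.4, -125.4, 262.3]
tcp_rot: [-3.141, 0.001, -0.404]
ft_force: [0.2, -0.4, 1.2]
opening: 0.001
grip_force: 0.0
s round_key_top []
s bar_key_top []
s cover_press [(0.56, [157.9, 360.0])]
s cover_hinge [(0.68, [182.5, 356.6])]
[167.8 362.4] [168.7 338.2] [157.8 360.1]
t round_key_top [(0.62, [221.4, 395.5])]
t bar_key_top [(0.51, [192.5, 381.9])]
t cover_press [(0.83, [217.6, 344.6])]
t cover_hinge [(0.86, [221.7, 353.7])]
[223.2 398.7] [191.5 384.5] [219.1 347. ]
w round_key_top [(0.49, [200.8, 331.0])]
w bar_key_top [(0.73, [170.1, 294.9]), (0.17, [236.9, 268.2])]
w cover_press [(0.64, [286.7, 238.5])]
w cover_hinge [(0.7, [232.2, 267.5])]
[201.2 330.5] [168.6 296.2] [286.  239.4]
```

View pics/c.png

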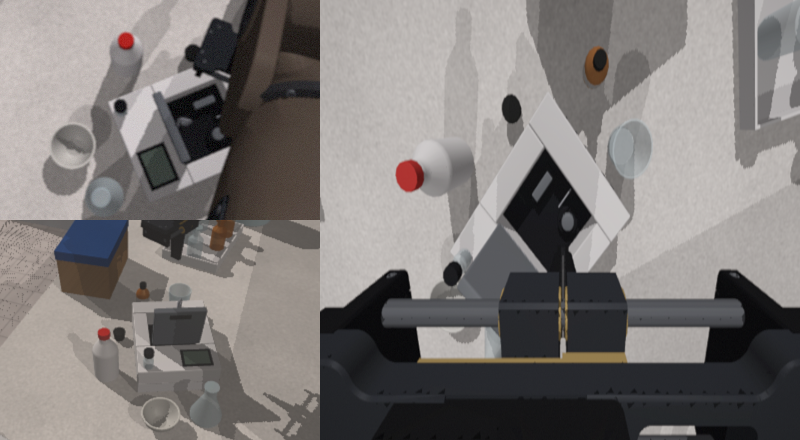

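The cover is fully open, standing grey at wrist (490,275) in the composite. The round key is at full wrist pixel (331,201), about 1 px from the prediction.

```bash
python3 -c "
from h import *
plan(M2W(np.load('po.npy'),(-32,-42,262.3)),-1.12,10)"
```

```text
-0.06 0.02 0.00 | 0.824
-0.06 0.02 0.00 | 0.824
-0.06 0.02 0.00 | 0.824
-0.06 0.03 0.00 | 0.824
-0.06 0.03 0.00 | 0.824
-0.05 0.04 0.00 | 0.824
-0.05 0.04 0.00 | 0.824
-0.05 0.04 0.00 | 0.824
-0.04 0.05 0.00 | 0.824
-0.04 0.05 0.00 | 0.824
```

```bash
python3 -m inch '[[[-0.06,0.02,0],0.82,1],[[-0.06,0.02,0],0.82,1],[[-0.06,0.02,0],0.82,1],[[-0.06,0.03,0],0.82,1],[[-0.06,0.03,0],0.82,1],[[-0.05,0.04,0],0.82,1],[[-0.05,0.04,0],0.82,1],[[-0.05,0.04,0],0.82,1],[[-0.04,0.05,0],0.82,1],[[-0.04,0.05,0],0.82,1]]'
python3 - <<'E'
from h import *
print(env.state()["joints"]);po=np.load("po.npy")
w=eyes.read_camera("wrist")
for k,q in (("round_key_top",(-32,-42,55)),("bar_key_top",(34,-42,55))):
  print([(round(a["score"],2),a["centre"],atz(w,a["centre"],55)) for a in eyes.spot_point(k,w)[:2]],M2W(po,q))
plan(M2W(po,(-32,-42,65)),-1.12,1)
E
```

```text
t: 12.15
eef_pos: [532.3, -119.8, 262.7]
tcp_rot: [-3.142, -0.0, -1.119]
ft_force: [0.7, -0.4, -0.3]
opening: 0.002
grip_force: 0.0
[-3.42459248e-01  3.29955725e-01  1.69011362e+00 -8.90630440e-05
  1.12143790e+00  2.34705774e+00]
[(0.49, [180.7, 323.6], array([ 528.67555677, -113.23105555,   55.        ]))] [ 532.28782995 -119.88151912   55.        ]
[(0.76, [174.6, 276.8], array([590.10794342, -92.91390679,  55.        ]))] [593.34574374 -94.82296442  55.        ]
-0.00 0.00 3.30 | 0.056
```

```bash
python3 -m inch '[[[-0.05,0,0.75],0,1],[[0,0,0.75],0,1],[[0,0,0.75],0,1],[[0,0,0.75],0,1],[[0,0,0.3],0,1],[[0,0,0.09],0,1],[[0,0,0.07],0,1],[[0,0,0.06],0,1],[[0,0,0.06],0,1],[[0,0,0],0,1]]'
python3 - <<'E'
from h import *
print(env.state()["ft_force"],env.state()["eef_pos"])
w=eyes.read_camera("wrist");cv2.imwrite("pics/d.png",w["pixels"][:,:,::-1])
E
```

```text
t: 13.55
eef_pos: [531.7, -117.3, 49.9]
tcp_rot: [-3.14, -0.002, -1.116]
ft_force: [-3.9, 1.6, 22.4]
opening: 0.005
grip_force: 10.9
[-3.85344513  1.55202459 22.36666735] [ 531.69693425 -117.30789309   49.91594082]
```

View pics/d.png

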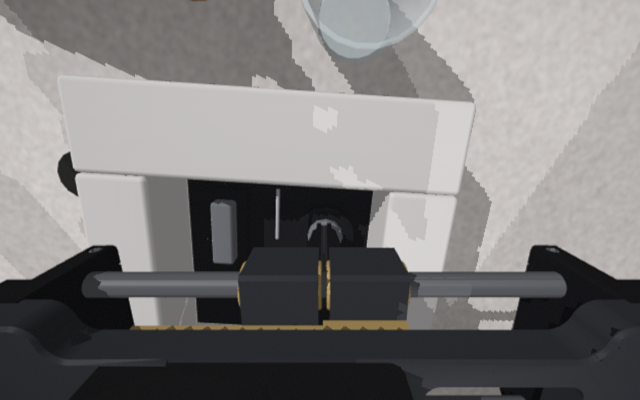

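The key is fully down: 22 N at z 49.9, with the tip on the round key and well clear of the bar key (225,230). Next I'll rise and go around to the left of the cover.

```bash
python3 -m inch '[[[0,0,-0.5],0,1],[[0,0,-0.8],0,1],[[0,0,-0.8],0,1],[[0,0,-0.8],0,1],[[0,0,-0.6],0,1],[[0,0,-0.2],0,1],[[0,0,0],0,1],[[0,0,0],0,1],[[0,0,0],0,1],[[0,0,0],0,1]]'
python3 - <<'E'
from h import *
print(env.state()["eef_pos"]);po=np.load("po.npy")
w=eyes.read_camera("wrist");t=eyes.read_camera("top")
for p in (w,t):
 for k,q in (("round_key_top",(-32,-42,55)),("bar_key_top",(34,-42,55)),("cover_press",(0,61,184)),("cover_hinge",(0,40,86))):
  print(k,[(round(a["score"],2),a["centre"],atz(p,a["centre"],q[2]).round(1)) for a in eyes.spot_point(k,p)[:1]],M2W(po,q).round(1))
plan(M2W(po,(0,90,280)),env.state()["tcp_rot"][2],1)
E
```

```text
t: 14.85
eef_pos: [531.0, -117.1, 269.1]
tcp_rot: [3.141, 0.001, -1.116]
ft_force: [1.3, 0.9, 0.8]
opening: 0.008
grip_force: 0.0
[ 531.00567511 -117.11045214  269.07760571]
round_key_top [(0.64, [174.8, 324.1], array([ 529.5, -117. ,   55. ]))] [ 532.3 -119.9   55. ]
bar_key_top [(0.74, [169.2, 277.9], array([590.6, -96. ,  55. ]))] [593.3 -94.8  55. ]
cover_press [] [522.8 -12.4 184. ]
cover_hinge [(0.92, [234.4, 295.7], array([530.9, -31.4,  86. ]))] [530.8 -31.9  86. ]
round_key_top [(0.64, [220.6, 398.6], array([ 537.2, -120. ,   55. ]))] [ 532.3 -119.9   55. ]
bar_key_top [(0.54, [191.0, 383.5], array([594.3, -93. ,  55. ]))] [593.3 -94.8  55. ]
cover_press [(0.88, [217.3, 345.1], array([525.7,  -9.5, 184. ]))] [522.8 -12.4 184. ]
cover_hinge [(0.71, [224.4, 355.6], array([526.2, -35.4,  86. ]))] [530.8 -31.9  86. ]
-2.11 -0.67 -0.17 | -0.000
```

```bash
python3 -m inch '[[[-0.42,-0.13,-0.03],0,1],[[-0.42,-0.13,-0.03],0,1],[[-0.42,-0.13,-0.03],0,1],[[-0.42,-0.14,-0.03],0,1],[[-0.43,-0.14,-0.03],0,1],[[0,0,0],0,1],[[0,0,0.4],0,1],[[0,0,0.5],0,1],[[0,0,0.4],0,1],[[0,0,0.15],0,1]]'
cat >> h.py <<'E'
def corner(th,r=108,hw=10.5):
    c,s=np.cos(th),np.sin(th);return np.array([0,40-r*c+8*s+hw,86+r*s+8*c])
def arc(a,b,n):
    po=np.load("po.npy");st=env.state();p=st["eef_pos"];R=Rtool(st)
    m=M2W((0,0,-po[2]),np.r_[p[:2]-po[:2],p[2]]);print("now meter",m.round(1),st["ft_force"].round(1))
    for th in np.linspace(a,b,n+1)[1:]:
        q=M2W(po,corner(th));print((R.T@(q-p)/60).round(3).tolist(),np.degrees(th).round());p=q
E
python3 - <<'E'
from h import *
print(env.state()["joints"].round(3))
arc(np.radians(105),np.radians(85),10)
t=eyes.read_camera("side");cv2.imwrite("pics/e.png",cv2.resize(t["pixels"][80:280,200:500,::-1],None,fx=2.5,fy=2.5))
E
```

```text
t: 16.6
eef_pos: [511.5, 13.6, 190.7]
tcp_rot: [3.14, 0.001, -1.117]
ft_force: [0.7, 0.2, 0.6]
opening: 0.005
grip_force: 0.0
[-0.102  0.36   1.861 -0.     0.922  2.585]
now meter [ -0.6  89.4 190.7] [0.7 0.2 0.6]
[0.114, -0.003, 0.021] 103.0
[0.06, 0.004, -0.018] 101.0
[0.061, 0.004, -0.016] 99.0
[0.061, 0.004, -0.013] 97.0
[0.062, 0.004, -0.011] 95.0
[0.062, 0.004, -0.009] 93.0
[0.062, 0.004, -0.007] 91.0
[0.063, 0.004, -0.005] 89.0
[0.063, 0.004, -0.002] 87.0
[0.063, 0.004, -0.0] 85.0
```

View pics/e.png

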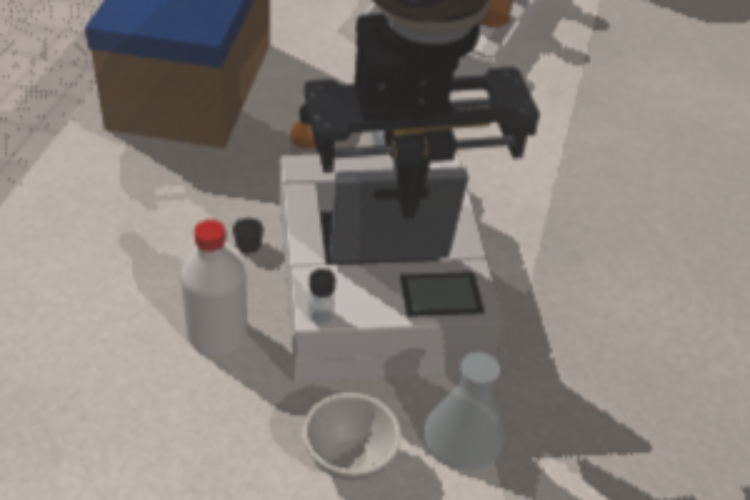

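The finger hangs in front of the cover's outer face, tip at (408,212), on the patch and clear of the vial at (321,290). I'll start the swing.

```bash
python3 -m inch '[[[0.114,0,0.02],0,1],[[0.06,0,-0.018],0,1],[[0.06,0,-0.016],0,1],[[0.06,0,-0.013],0,1],[[0.06,0,-0.011],0,1],[[0.06,0,-0.009],0,1],[[0.06,0,-0.007],0,1],[[0.063,0,-0.005],0,1],[[0.063,0,-0.002],0,1],[[0.063,0,0],0,1]]'
python3 - <<'E'
from h import *
arc(np.radians(85),np.radians(57),10)
E
```

```text
t: 17.9
eef_pos: [529.2, -21.7, 195.4]
tcp_rot: [3.141, 0.0, -1.116]
ft_force: [-1.5, 0.9, -0.6]
opening: 0.004
grip_force: 0.9
now meter [  2.4  50.  195.4] [-1.5  0.9 -0.6]
[0.101, 0.047, 0.022] 82.0
[0.088, 0.006, 0.008] 79.0
[0.087, 0.006, 0.012] 77.0
[0.087, 0.006, 0.016] 74.0
[0.086, 0.006, 0.02] 71.0
[0.085, 0.005, 0.025] 68.0
[0.083, 0.005, 0.029] 65.0
[0.082, 0.005, 0.033] 63.0
[0.08, 0.005, 0.037] 60.0
[0.078, 0.005, 0.041] 57.0
```

```bash
python3 -m inch '[[[0.095,0.01,0.022],0,1],[[0.088,0.006,0.008],0,1],[[0.087,0.006,0.012],0,1],[[0.087,0.006,0.016],0,1],[[0.086,0.006,0.02],0,1],[[0.085,0.005,0.025],0,1],[[0.083,0.005,0.029],0,1],[[0.082,0.005,0.033],0,1],[[0.08,0.005,0.037],0,1],[[0.078,0.005,0.041],0,1]]'
python3 - <<'E'
from h import *
arc(np.radians(57),np.radians(29),10)
p=eyes.read_camera("side");po=np.load("po.npy")
print([(a["score"],a["centre"]) for a in eyes.spot_point("cover_hinge",p)],proj(p,M2W(po,(0,40,86))))
E
```

```text
t: 19.15
eef_pos: [548.4, -69.2, 180.7]
tcp_rot: [3.141, 0.0, -1.116]
ft_force: [0.4, 2.4, 0.0]
opening: 0.003
grip_force: 1.1
now meter [  2.2  -1.2 180.7] [0.4 2.4 0. ]
[0.08, 0.042, 0.04] 54.0
[0.074, 0.005, 0.048] 51.0
[0.071, 0.005, 0.052] 49.0
[0.069, 0.004, 0.055] 46.0
[0.066, 0.004, 0.058] 43.0
[0.063, 0.004, 0.061] 40.0
[0.06, 0.004, 0.064] 37.0
[0.057, 0.004, 0.067] 35.0
[0.054, 0.003, 0.07] 32.0
[0.05, 0.003, 0.073] 29.0
[(0.78, [181.0, 356.0])] (np.float64(181.56867881187543), np.float64(355.42417072663176))
```

```bash
python3 -m inch '[[[0.078,0.01,0.04],0,1],[[0.074,0.005,0.048],0,1],[[0.071,0.005,0.052],0,1],[[0.069,0.004,0.055],0,1],[[0.066,0.004,0.058],0,1],[[0.063,0.004,0.061],0,1],[[0.06,0.004,0.064],0,1],[[0.057,0.004,0.067],0,1],[[0.054,0.003,0.07],0,1],[[0.05,0.003,0.073],0,1]]'
python3 - <<'E'
from h import *
arc(np.radians(29),np.radians(3),10)
E
```

```text
t: 20.5
eef_pos: [562.8, -105.0, 145.4]
tcp_rot: [3.142, -0.0, -1.116]
ft_force: [-1.1, 3.6, 1.6]
opening: 0.005
grip_force: 1.3
now meter [  1.9 -39.8 145.4] [-1.1  3.6  1.6]
[0.046, 0.035, 0.07] 26.0
[0.04, 0.003, 0.071] 24.0
[0.037, 0.002, 0.073] 21.0
[0.033, 0.002, 0.075] 19.0
[0.03, 0.002, 0.076] 16.0
[0.027, 0.002, 0.077] 13.0
[0.023, 0.001, 0.079] 11.0
[0.019, 0.001, 0.08] 8.0
[0.016, 0.001, 0.08] 6.0
[0.012, 0.001, 0.081] 3.0
```

```bash
python3 -m inch '[[[0.046,0.01,0.07],0,1],[[0.04,0.003,0.071],0,1],[[0.037,0.002,0.073],0,1],[[0.033,0.002,0.075],0,1],[[0.03,0.002,0.076],0,1],[[0.027,0.002,0.077],0,1],[[0.023,0,0.079],0,1],[[0.019,0,0.08],0,1],[[0.016,0,0.08],0,1],[[0.012,0,0.081],0,1]]'
python3 - <<'E'
from h import *
arc(np.radians(3),0,1)
t=eyes.read_camera("side");cv2.imwrite("pics/f.png",cv2.resize(t["pixels"][80:280,200:500,::-1],None,fx=2.5,fy=2.5))
E
```

```text
t: 21.75
eef_pos: [569.1, -120.7, 99.6]
tcp_rot: [3.141, -0.0, -1.116]
ft_force: [-1.2, 2.6, 4.9]
opening: 0.004
grip_force: 2.1
now meter [  1.7 -56.7  99.6] [-1.2  2.6  4.9]
[0.012, 0.03, 0.094] 0.0
```

View pics/f.png

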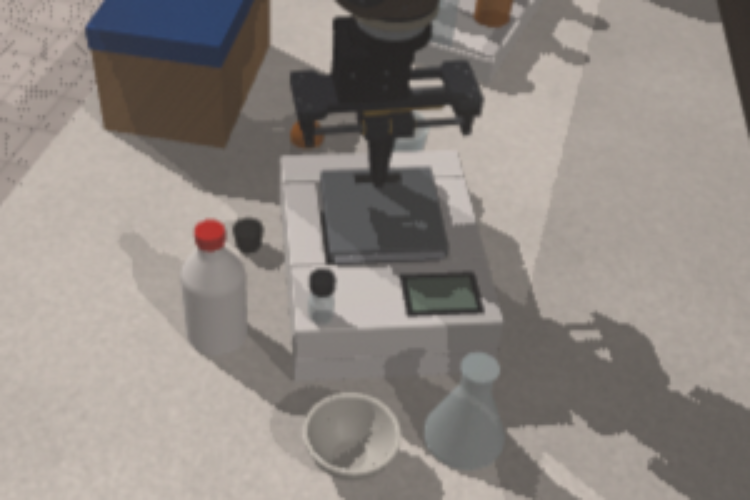

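The cover is nearly shut, with the tip on the patch at (380,180). One press to the stop, then release.

```bash
python3 -m inch '[[[0.01,0,0.05],0,1],[[0,0,0.05],0,1],[[0,0,0.05],0,1],[[0,0,0.05],0,1],[[0,0,0.04],0,1],[[0,0,0],0,1],[[0,0,0],0,1],[[0,0,0],0,1],[[0,0,0],0,1],[[0,0,0],0,1]]'
```

```text
t: 23.05
eef_pos: [569.7, -121.4, 86.4]
tcp_rot: [-3.141, -0.001, -1.116]
ft_force: [-3.5, -1.8, 13.6]
opening: 0.007
grip_force: 6.6
```

```bash
python3 -m inch '[[[0,0,-0.1],0,1],[[0,0,-0.2],0,1],[[0,0,-0.4],0,1],[[0,0,-0.5],0,1],[[0,0,-0.5],0,1],[[0,0,-0.5],0,1],[[0,0,-0.5],0,1],[[0,0,0],0,1],[[0,0,0],0,1],[[0,0,0],0,1]]'
python3 - <<'E'
from h import *
po=np.load("po.npy")
t=eyes.read_camera("side");w=eyes.read_camera("wrist")
for p in (t,w):
  for k,q in (("cover_press",(0,-60,94)),("cover_hinge",(0,40,86)),("meter",(0,0,0))): print(k,[(round(a["score"],2),a["centre"]) for a in eyes.spot_point(k,p)[:1]],np.round(proj(p,M2W(po,q)),1))
cv2.imwrite("pics/g.png",np.hstack([cv2.resize(t["pixels"][80:280,200:500,::-1],None,fx=1.3,fy=2)[:,:390],w["pixels"][:,115:525,::-1]]))
E
```

```text
t: 24.3
eef_pos: [569.0, -120.9, 246.4]
tcp_rot: [3.14, 0.001, -1.116]
ft_force: [-0.7, 0.2, 0.2]
opening: 0.006
grip_force: 0.0
cover_press [(0.56, [152.7, 351.4])] [152.9 350.9]
cover_hinge [(0.64, [181.5, 356.5])] [181.6 355.4]
meter [(0.85, [196.0, 350.0])] [193.4 351. ]
cover_press [(0.85, [185.2, 327.0])] [182.1 324.7]
cover_hinge [] [255.4 319.6]
meter [(0.72, [206.5, 322.8])] [206.  321.8]
```

View pics/g.png

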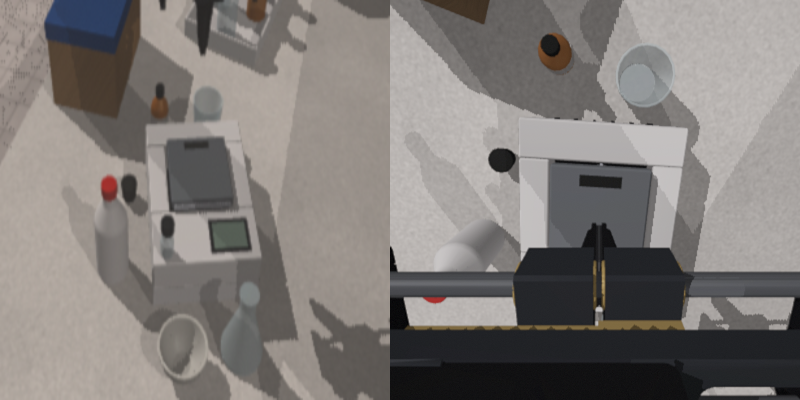

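The cover has stayed latched: the patch is at side pixel (351,153), where the shut pose predicts it, 0.9 s after release. The meter and glassware haven't moved.

```bash
python3 -c "
from h import *
p=eyes.read_camera('side');print([a['centre'] for a in eyes.spot_point('cover_press',p)]);print(env.job_done())"
```

```text
[[152.9, 348.0]]
the job is handed in; nothing more can be done
None
```

The job is handed in: the cover popped open, the round key was pressed to its stop, and the cover is latched shut again, with the bar key untouched and nothing else visibly moved.

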